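Index the photography turntable to the next notch

ROBOT

A 6-joint arm with a two-finger parallel gripper is mounted at the origin on the work surface. World frame = base frame: x ahead of the robot, y to its left, z up, the work surface at z = 0. Lengths are in m, angles in rad, forces in N, time in s.
With the tool pointing down it reaches from about 0.35 to 0.725 m from the base axis. Payload 4.3 kg.
Tool frame: the origin (TCP) lies midway between the tips of the shut fingers; the grasp point (between the pads) lies 19 mm behind it (arm.pinch_z is the distance from the TCP to the grasp point, in m); z points along the fingers, y is the direction in which the jaws open and shut (so a half turn about z gives the same grasp; the last joint's range is limited). The gripper opens to 85 mm and grips with 20 to 120 N. Pads are 22 mm wide; open, the fingers measure 114 mm over their backs; the gripper's body (76 mm by 85 mm) begins 54 mm behind the grasp point. The pads swing forward as they close: fully open they stand 13 mm farther back than shut.
Start: joints at [-1.451, 0.377, 0.081, 1.274, 0, 1.46], TCP at [0.131, -0.56, 0.231] pointing down, gripper open.
Joint ranges: [-2.72, 2.72], [-0.84, 1.66], [-1.02, 1.22], [-1.77, 2.12], [-1.37, 1.28], [-3.14, 3.14]. Speed limits (rad/s): [2.57, 2.57, 3.14, 3.14, 3.14, 3.14].

INTERFACE

Orientations are given as a unit quaternion [w, x, y, z].
In Python, from rig import arm gives the robot as it stands. The module is installed in compiled form; this text tells all that it offers.
- The arm moves only by the tool apply_moves, never from a script. Its argument "steps" is a list of rows, each a list of 2 entries, a list of its own where there are three numbers: the shift along the tool's x, y, z in mm, then the turn about the tool's z in rad. In form: [[[x, y, z], spin], ...]. A call has 1 to 5 rows; each row shifts and turns the commanded pose from where the row before left it, along the tool's axes as they then stand; what a row does not reach is not made up. A row lasts 1/12 s, in which the tool goes at most 41.7 mm and 7.16 degrees, less where a joint would pass 70% of its speed; a pose out of reach is approached as far as the arm can. A call is refused whole if a number of a shift passes 41.7 or a number of a turn 0.125, either way. A call with a gripper value outside its range is refused whole. "grip" is the finger opening in mm, from 0 to 85.4, set as the call begins (left out, the last holds). The fingers move at their own pace and stop on an object; "squeeze" is the grip in N (left out, the last holds). Time passes only in rows, so rows that do not move let the fingers close. It gives the time, the measured TCP pose, the force and the opening at its end, in the units of the state.
- arm.get_obs(): the state, without advancing time (a new reading comes with each control period).
- arm.get_image(name): name is "side" or "top" or "wrist"; returns the picture (480x640x3 uint8, red, green, blue); there is no depth.
- arm.camera_info(name): a dict with "fx", "fy", "cx", "cy" (pixels), "eye" and "rotation" of the camera in the world. Camera axes: x right, y up, looking along -z (the intrinsics and any distortion apply to the point x, -y, -z); pixel columns grow to the right and rows downward; lengths in m; the calibration is good to about 2 mm. A picture is of the moment at which its call begins: read the wrist's pose just before it. camera_info takes no time and is no camera call; for the wrist camera it gives the pose at the moment of the call.
- arm.sign_off(): hands the job in, once; it reports no verdict.
The state is a dict: "time": time; "joint_pos": joint angles; "joint_vel": joint speeds; "joint_efforts": joint torques, N m; "eef_pos": TCP position; "tool_rot": TCP orientation; "contact_force": force on the tool from outside, world axes, zero at the start; "ft_torque": the same for the moment, N m; "gripper_width": finger opening in m.
Only numpy, scipy, OpenCV 4.12 (cv2) and the standard library are available. Lean on these libraries where they do the work, as an engineer would, in place of code of your own. Each camera call takes 0.05 s, during which the arm holds its last target. There are 200 camera calls.

TASK

Bring the next side of the stone on the indexing turntable round for its photograph: with the fingertips press the black plunger on the turntable's ear down to free it, push the table anticlockwise (seen from above) by the upright tab beside the plunger, and let the plunger spring fully up again in the very next notch, no further. Push gently enough that the stone and the little scale bar ride round on the table; never touch the stone, lift nothing, and leave the other things on the bench where they are.

Things in the scene. Friction and masses are not known exactly. Their poses are not given: they have to be found in the camera images.
- stand: Indexing stand, fixed; place and yaw vary. Grey round foot, above it a fixed steel index ring, diameter 220 mm, 30 to 40 mm above the bench, with 8 notches in its rim every 45 degrees (13 mm wide, 20 mm deep, seen from above outside the round table). Origin on the turning axis at bench height, z up. At the start the plunger is at the stand's own -x side, in the notch there.
- turntable (a joint): Angle (rad) of the round aluminium table, diameter 176 mm, about the stand's axis: 0 at the start, growing anticlockwise from above. Next notch at 0.785; play in a notch 0.015 either way. An ear 58 mm wide reaches out to 140 mm from the axis with plunger and tab. Stays where left; turns with about 1 N at the tab, 3 to 5 N with the tooth rubbing under the ring; locked while the tooth is in a notch.
- plunger (a joint): How far (m) the plunger is pressed: 0 up (tooth in a notch), 0.013 fully down. Spring: 4.5 N up, 9 N down. From 0.008 on its tooth is clear of the notch; at 0.010 or more the table turns freely. Let go between notches it rises only to 0.008, the tooth rubbing under the ring, and springs up by itself when the table is pushed on to a notch.
- cap_top (a point): Centre of the top of the plunger's round black cap, diameter 32 mm, 78 mm above the bench when up, 118 mm from the axis; turns with the table. Beside it the tab: upright plate 40 mm long radially, 8 mm thick, top 100 mm above the bench, its face 26 mm from this point on the anticlockwise side (at the start towards the stand's -y). Ear's top: 56 mm above the bench.
- table_top (a point): Centre of the round table's top face, on the turning axis, 56 mm above the bench; turns with the table.
- find: The grey stone to be photographed: angular, about 80 x 58 mm, 62 mm tall, 0.25 to 0.45 kg, loose, standing at the middle of the table; origin at the centre of its underside.
- scale_bar: A small loose photo scale bar, black and white, 50 x 12 x 5 mm, lying on the table beside the stone, on the side away from the plunger; origin at the centre of its underside.
- rock_a: Bystander: loose grey stone about 85 x 66 x 42 mm high, near the stand; origin at the centre of its underside.
- rock_b: Bystander: loose stone about 70 x 60 x 36 mm high, near the stand; origin at the centre of its underside.
- rock_c: Bystander: loose flat stone about 90 x 70 x 30 mm high, near the stand; origin at the centre of its underside.
- rock_d: Bystander: loose stone about 72 x 52 x 46 mm high, near the stand; origin at the centre of its underside.
- brush: Bystander: a brush 190 mm long, lying to the right; origin at the middle of its underside, x along it.
- beaker: Bystander: an open white plastic beaker, 72 mm in diameter, 85 mm tall, to the left; origin at the centre of its underside.
- magnifier: Bystander: a hand magnifier lying to the left, lens 76 mm across, handle 90 mm; origin under the lens.
Things that resemble listed ones, but are neither listed nor needed, are in the scene too. What is shaped like the find but blue is not meant.

How it is judged:
On the way, in this order (a step that is already met when the one before it is completed fails the run):
1. the plunger is pressed down with the table still at its first notch (value of joint plunger above 0.0075 m and value of joint turntable between -0.12 and 0.12 rad), for 0.02 s.
2. the table stands at the next notch with the plunger sprung up in it (value of joint turntable between 0.735 and 0.835 rad and value of joint plunger below 0.003 m), for 0.1 s.
At the end, for the whole second after the job is handed in: The table is within 0.05 rad of the next notch (0.785 rad), at rest, the plunger is up to within 3 mm; the stone stands upright and at rest, within 25 mm of the middle of the table, and the scale bar still lies on the table (all of step 2 and velocity of joint turntable between -0.05 and 0.05 rad/s and horizontal distance between find and table_top below 0.025 m and angle between find's own z axis and vertical below 0.15 rad and height (world z) of find between 0.05 and 0.07 m and horizontal distance between scale_bar and table_top below 0.085 m and height (world z) of scale_bar above 0.05 m and linear speed of find below 0.02 m/s); the robot touches nothing.
It fails at once if the table is turned clockwise (more than 0.15 rad) or well past the next notch (beyond 1.2 rad) (value of joint turntable below -0.15 rad or value of joint turntable above 1.2 rad).
It fails at once if the fingers or the arm touch the stone on the table (contact force between any of the fingers, the arm and find above 0.5 N).
It fails at once if the stone is lifted (15 mm), tipped or slid off the middle (height (world z) of find above 0.0715 m or angle between find's own z axis and vertical above 0.25 rad or horizontal distance between find and table_top above 0.03 m).
It fails at once if the scale bar is lifted (15 mm) or leaves the table (height (world z) of scale_bar above 0.0715 m or height (world z) of scale_bar below 0.045 m).
It fails at once if a bystander is moved more than 20 mm (distance of any of rock_a, rock_b, rock_c, rock_d, brush, beaker, magnifier from where it was at the start of the episode above 0.02 m).
It also fails if it takes over 42 s, if anything falls off the work surface, if the arm or the gripper's body presses on something with over 40 N, if the wrist force passes 120 N, or if a joint passes its speed limit or range.

## Working session

There is one attempt and no reset: what is moved stays moved. The work goes in short steps, Python scripts to look and compute and a tool call to move; the robot and the scene stay as the last step left them, time stands still between calls to the robot, and variables do not carry over. Pictures are saved under pics/ and viewed, about 8 in all and at most 12, crops included, and the job is handed in when it is done.

Besides the shell and the picture viewer there is one more tool, called after ">>>" in YAML: its name, and indented under it one key for each argument. apply_moves: Moves the arm, as the interface text tells. Its arguments: {"type":"object","properties":{"steps":{"type":"array"},"grip":{"type":"number"},"squeeze":{"type":"number"}},"required":["steps"]}

```bash
mkdir -p pics; python3 - <<'E'
from rig import arm
import cv2
for n in("top","side"):
    cv2.imwrite(f"pics/{n}0.png",arm.get_image(n)[:,:,::-1]); print(n,arm.camera_info(n))
o=arm.get_obs(); print(o)
E
```

```text
top {'fx': 521.8772773312279, 'fy': 521.8772773312279, 'cx': 330.1690968005151, 'cy': 239.51060862854033, 'eye': array([ 0.43303887, -0.01093053,  1.36762702]), 'rotation': array([-0.70344989, -0.03930086,  0.04082368,  0.70848226])}
side {'fx': 544.0502689574071, 'fy': 544.0502689574071, 'cx': 317.0510628127536, 'cy': 236.7000511911198, 'eye': array([ 0.50541792, -1.14298664,  0.69441468]), 'rotation': array([ 0.85810436,  0.51237232, -0.01039772, -0.03199064])}
{'time': 0.1, 'joint_pos': array([-1.45127907e+00,  3.78018705e-01,  7.97514581e-02,  1.27439563e+00,
       -1.77327933e-05,  1.46048594e+00]), 'joint_vel': array([ 2.80207989e-03, -8.93295344e-05,  2.46682020e-03, -5.15762677e-04,
       -2.56852238e-03, -7.16883615e-04]), 'joint_efforts': array([ 8.99612533e-04, -4.64695859e+01,  2.70580870e+01,  1.20277316e-02,
       -1.33632066e-04,  3.36009194e-06]), 'eef_pos': array([ 0.13091417, -0.55929001,  0.23043481]), 'tool_rot': array([-9.33226397e-04,  9.93404236e-01,  1.14661038e-01, -1.31625644e-05]), 'contact_force': array([0.15328143, 0.00833851, 1.10038184]), 'ft_torque': array([-0.01901863, -0.0348384 ,  0.01224434]), 'gripper_width': 0.08534164297839636}
```

View pics/top0.png

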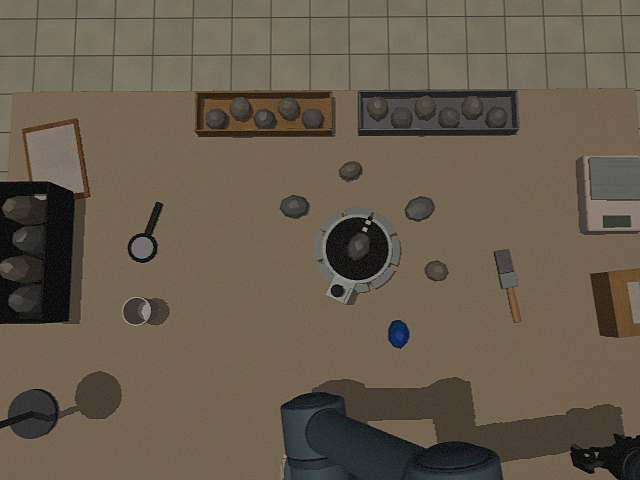

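View pics/side0.png

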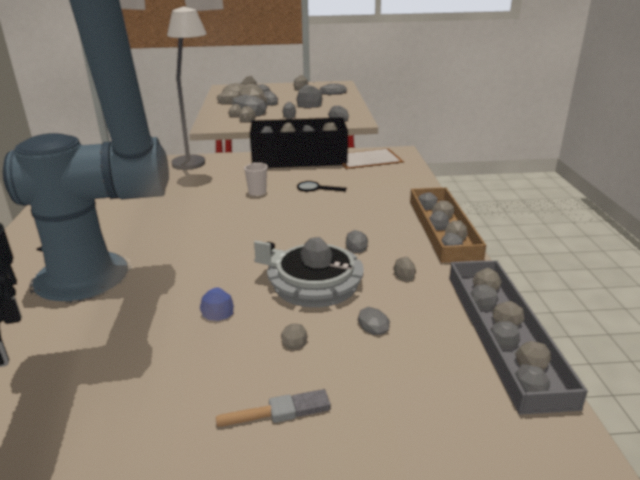

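The top view shows the turntable at about (358,247), with the black cap at about (337,291) and the tab lower right of it, around (346,296). Possible mistakes are the blue decoy at (398,333), rocks at (294,206), (350,171), (419,208) and (436,270), and the dark lamp foot at (33,414). The find is the grey stone at (359,246). Next I'll take a close crop and measure.

```bash
cat > h.py <<'E'
import numpy as np, cv2
from scipy.spatial.transform import Rotation as R
from rig import arm
def rot(q): return R.from_quat([q[1],q[2],q[3],q[0]]).as_matrix()
def ray(n,u,v,z,c=None):
    c=c or arm.camera_info(n); d=rot(c['rotation'])@np.array([(u-c['cx'])/c['fx'],-(v-c['cy'])/c['fy'],-1])
    e=c['eye']; return e+d*(z-e[2])/d[2]
def proj(n,p,c=None):
    c=c or arm.camera_info(n); q=rot(c['rotation']).T@(np.array(p)-c['eye'])
    return c['cx']+c['fx']*q[0]/-q[2], c['cy']+c['fy']*q[1]/q[2]
E
python3 - <<'E'
from h import *
im=cv2.imread('pics/top0.png'); x0,y0=300,195
c=cv2.resize(im[y0:y0+125,x0:x0+125],None,fx=5,fy=5,interpolation=cv2.INTER_CUBIC)[:600,:]
cv2.imwrite('pics/crop.png',c)
g=im.max(2)
m=(g<45).astype(np.uint8); m[:200]=0;m[310:]=0;m[:,:300]=0;m[:,410:]=0
n,l,s,ce=cv2.connectedComponentsWithStats(m)
for i in range(1,n):
    if s[i,4]>20: print(s[i],ce[i], ray('top',*ce[i],.078 if s[i,4]<500 else .056))
cs=max(cv2.findContours(m,0,2)[0],key=cv2.contourArea); e=cv2.fitEllipse(cv2.convexHull(cs)); print(e,ray('top',*e[0],.056))
E
```

```text
[300 200   9  16  28] [304.89285714 208.03571429] [0.65963599 0.04847447 0.078     ]
[ 326  216   62   64 2586] [356.26759474 249.04563032] [ 0.5576836  -0.08001028  0.056     ]
[331 285  12  12 120] [336.65  290.425] [ 0.45370911 -0.02927521  0.078     ]
((356.8877258300781, 247.7904510498047), (61.636756896972656, 63.89432144165039), 14.967673301696777) [ 0.56085577 -0.08161735  0.056     ]
```

View pics/crop.png

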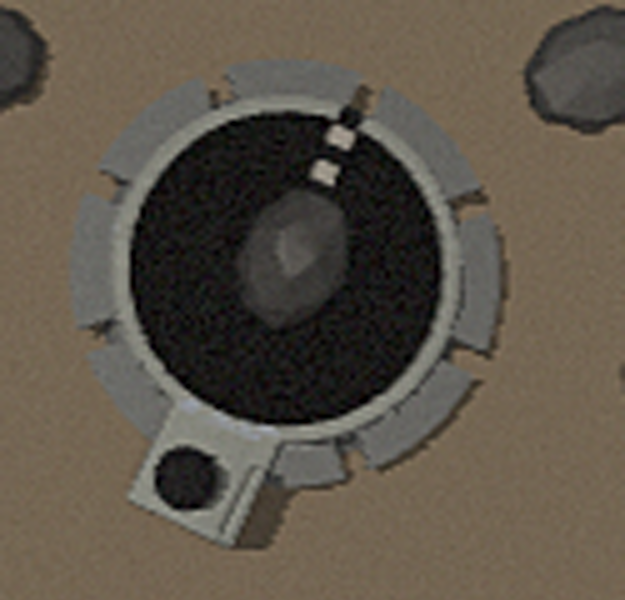

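The crop confirms the choice: the cap is the black disc at crop (188,478), the tab edge is at (240,505) on the anticlockwise side, and the stone is in the middle with the scale bar opposite. I measured axis to cap as 119 mm against the given 118, so the geometry agrees. The axis is at (0.5605,-0.081), the cap at (0.454,-0.029), and the radial direction is 154°. First I'll shut the fingers and spin the tool so its y axis lies along the tangent.

>>> apply_moves:
  steps:
    - [[0,0,0],-0.123]
    - [[0,0,0],-0.123]
    - [[0,0,0],-0.123]
    - [[0,0,0],-0.123]
    - [[0,0,0],-0.123]
  grip: 0
  squeeze: 30

```text
time: 0.52
eef_pos: [0.1309, -0.5595, 0.2307]
tool_rot: [-0.001, 0.911, 0.413, 0.0]
contact_force: [-0.1, 1.1, -0.5]
gripper_width: 0.0258
```

>>> apply_moves:
  steps:
    - [[0,0,0],-0.123]
    - [[0,0,0],-0.123]
    - [[0,0,0],-0.123]
    - [[0,0,0],-0.123]
    - [[0,0,0],-0.123]

```text
time: 0.93
eef_pos: [0.1309, -0.5595, 0.2307]
tool_rot: [-0.0, 0.743, 0.669, 0.0]
contact_force: [-0.5, 0.7, 0.4]
gripper_width: -0.0
```

>>> apply_moves:
  steps:
    - [[0,0,0],-0.123]
    - [[0,0,0],-0.123]
    - [[0,0,0],-0.123]
    - [[0,0,0],-0.123]
    - [[0,0,0],-0.123]

```text
time: 1.35
eef_pos: [0.1309, -0.5595, 0.2307]
tool_rot: [-0.0, 0.506, 0.863, 0.0]
contact_force: [-0.3, 0.3, 0.4]
gripper_width: 0.0
```

>>> apply_moves:
  steps:
    - [[0,0,0],-0.123]
    - [[0,0,0],-0.123]
    - [[0,0,0],-0.123]
    - [[0,0,0],-0.123]
    - [[0,0,0],-0.123]

```text
time: 1.77
eef_pos: [0.1309, -0.5595, 0.2307]
tool_rot: [-0.0, 0.221, 0.975, 0.001]
contact_force: [0.2, -0.3, 0.3]
gripper_width: -0.0002
```

>>> apply_moves:
  steps:
    - [[-3.6,36,0],0]
    - [[-3.6,36,0],0]
    - [[-3.6,36,0],0]
    - [[-3.6,36,0],0]
    - [[-3.6,36,0],0]

```text
time: 2.18
eef_pos: [0.2261, -0.404, 0.2308]
tool_rot: [-0.0, 0.224, 0.975, 0.0]
contact_force: [-0.4, 0.1, 0.3]
gripper_width: 0.0002
```

>>> apply_moves:
  steps:
    - [[-3.6,36,0],0]
    - [[-3.6,36,0],0]
    - [[-3.6,36,0],0]
    - [[-3.6,36,0],0]
    - [[-3.6,36,0],0]

```text
time: 2.6
eef_pos: [0.3208, -0.2499, 0.2311]
tool_rot: [-0.0, 0.224, 0.975, 0.0]
contact_force: [0.1, 0.5, -0.4]
gripper_width: -0.0001
```

>>> apply_moves:
  steps:
    - [[-3.6,36,0],0]
    - [[-3.6,36,0],0]
    - [[-3.6,36,0],0]
    - [[-3.6,36,0],0]
    - [[-3.6,36,0],0]

```text
time: 3.02
eef_pos: [0.4156, -0.0958, 0.2311]
tool_rot: [-0.0, 0.224, 0.975, -0.0]
contact_force: [0.2, -0.8, -0.4]
gripper_width: -0.0002
```

>>> apply_moves:
  steps:
    - [[-2.7,24,0],0]
    - [[-2.7,24,0],0]
    - [[-2.7,24,0],0]
    - [[0,0,0],0]
    - [[0,0,0],0]

```text
time: 3.43
eef_pos: [0.454, -0.0356, 0.2308]
tool_rot: [-0.001, 0.223, 0.975, -0.0]
contact_force: [-0.7, -0.7, -0.5]
gripper_width: 0.0002
```

```bash
python3 - <<'E'
from h import *
o=arm.get_obs(); c=arm.camera_info('wrist'); im=arm.get_image('wrist')
cv2.imwrite('pics/w1.png',im[:,:,::-1]); print(o['eef_pos'],o['tool_rot'],o['joint_pos'],c)
import pickle; pickle.dump(c,open('w1.pkl','wb'))
print('cap exp',proj('w',[.4537,-.0293,.078],c),'tcp',proj('w',o['eef_pos'],c))
E
```

```text
[ 0.45398454 -0.03561519  0.23081428] [-5.37423389e-04  2.22758290e-01  9.74873532e-01 -2.26778437e-04] [-2.17439298e-01  1.36961437e-01 -2.39305364e-01  1.19560761e+00
 -4.45802255e-04  2.31846906e-01] {'fx': 331.7830896929885, 'fy': 331.7830896929885, 'cx': 317.96391834486576, 'cy': 240.60368912065488, 'eye': array([ 0.38798498, -0.00334748,  0.37370565]), 'rotation': array([ 0.83743124, -0.12414796, -0.07749232,  0.52658441])}
cap exp (np.float64(323.8430299009631), np.float64(220.7402291054726)) tcp (np.float64(317.2549112218987), np.float64(301.36593302414786))
```

View pics/w1.png

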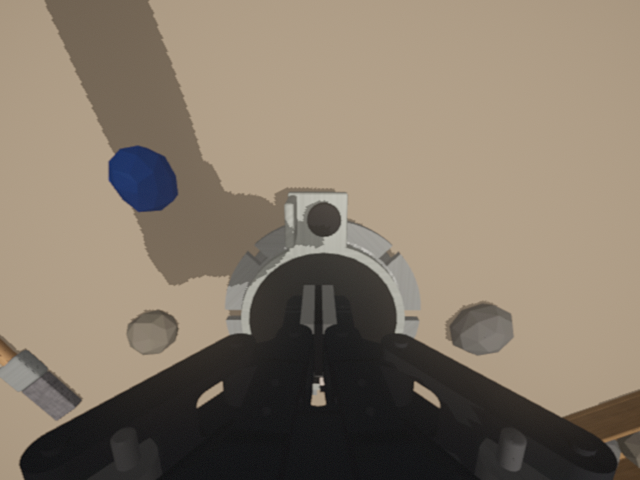

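The wrist view shows the cap at (324,219) against a predicted (324,221), and the tab just left of it, which agrees. The shut fingers look about 15 mm wide in all. I'll open them about 15 mm so one finger presses the cap and the other stands by the tab, then descend to just above and check.

>>> apply_moves:
  steps:
    - [[3,-2.5,25],0]
    - [[0,0,35],0]
    - [[0,0,35],0]
    - [[0,0,20],0]
    - [[0,0,0],0]
  grip: 15

```text
time: 3.9
eef_pos: [0.4455, -0.0375, 0.112]
tool_rot: [-0.005, 0.225, 0.974, -0.0]
contact_force: [-1.6, -0.9, 0.2]
gripper_width: 0.0152
```

```bash
python3 - <<'E'
from h import *
o=arm.get_obs(); c=arm.camera_info('wrist'); im=arm.get_image('wrist')
cv2.imwrite('pics/w2.png',cv2.resize(im[160:400,200:440,::-1],None,fx=2.4,fy=2.4)); print(o['eef_pos'],o['gripper_width'],o['contact_force'])
print('cap exp',proj('w',[.4537,-.0293,.078],c),'tcp',proj('w',o['eef_pos'],c))
E
```

```text
[ 0.4454865  -0.03752037  0.11204579] 0.01515110319796251 [-1.58662065 -0.88925076  0.24239944]
cap exp (np.float64(336.5677116304493), np.float64(280.34928561409095)) tcp (np.float64(317.2754711435895), np.float64(301.32814800983397))
```

View pics/w2.png

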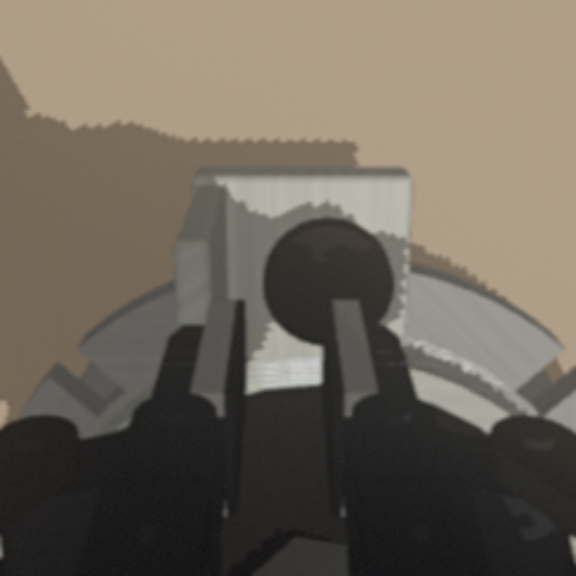

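The close view shows the cap at crop (328,280), with the left finger near the tab and the right one over the cap. The finger backs look thicker than the tips and could land on the tab's top edge. I'll narrow the opening to 10 mm and shift 8 mm away from the tab before lowering.

>>> apply_moves:
  steps:
    - [[-3,8,0],0]
    - [[0,0,0],0]
    - [[0,0,0],0]
    - [[0,0,0],0]
  grip: 10

```text
time: 4.28
eef_pos: [0.4579, -0.0317, 0.1178]
tool_rot: [0.002, 0.224, 0.975, -0.0]
contact_force: [-0.2, -0.1, -1.1]
gripper_width: 0.0102
```

```bash
cat >> h.py <<'E'
C=np.array([.5605,-.081]); 
def st():
    o=arm.get_obs(); d=o['eef_pos'][:2]-np.array([.4537,-.0293]); r=np.array([-.902,.432]); t=np.array([-.432,-.902])
    e=o['eef_pos'][:2]-C; q=o['tool_rot']
    print('t',o['time'],'eef',o['eef_pos'].round(4),'tang',(d@t*1e3).round(1),'rad',(d@r*1e3).round(1),'R',np.hypot(*e).round(4),'ang',np.degrees(np.arctan2(e[1],e[0])).round(1)%360,'yaw',np.degrees(2*np.arctan2(q[2],q[1])).round(1)%360,'F',o['contact_force'].round(1),'w',o['gripper_width'].round(4))
E
python3 -c "
from h import *
st()"
```

```text
Traceback (most recent call last):
  File "h.py", line 15, in st
    print('t',o['time'],'eef',o['eef_pos'].round(4),'tang',(d@t*1e3).round(1),'rad',(d@r*1e3).round(1),'R',np.hypot(*e).round(4),'ang',np.degrees(np.arctan2(e[1],e[0])).round(1)%360,'yaw',np.degrees(2*np.arctan2(q[2],q[1])).round(1)%360,'F',o['contact_force'].round(1),'w',o['gripper_width'].round(4))
                                                                                                                                                                                                                                                                                 ^^^^^^^^^^^^^^^^^^^^^^^^
AttributeError: 'float' object has no attribute 'round'
```

>>> apply_moves:
  steps:
    - [[6,-2.5,0],0]
    - [[0,0,8],0]
    - [[0,0,8],0]
    - [[0,0,0],0]
    - [[0,0,0],0]

```text
time: 4.7
eef_pos: [0.4489, -0.0309, 0.0994]
tool_rot: [-0.001, 0.224, 0.975, -0.0]
contact_force: [0.7, -0.6, -0.6]
gripper_width: 0.0098
```

```bash
sed -i "s/o\['gripper_width'\].round(4)/round(o['gripper_width'],4)/" h.py
python3 -c "
from h import *
st()"
```

```text
t 4.7 eef [ 0.4489 -0.0309  0.0994] tang 3.5 rad 3.6 R 0.1223 ang 155.8 yaw 154.1 F [ 0.7 -0.6 -0.6] w 0.0098
```

>>> apply_moves:
  steps:
    - [[-2,0,5],0]
    - [[0,0,5],0]
    - [[0,0,5],0]
    - [[0,0,0],0]
    - [[0,0,0],0]

```text
time: 5.12
eef_pos: [0.4513, -0.0319, 0.0848]
tool_rot: [-0.001, 0.224, 0.975, -0.0]
contact_force: [-0.1, -0.4, 0.1]
gripper_width: 0.0102
```

>>> apply_moves:
  steps:
    - [[0,0,4],0]
    - [[0,0,4],0]
    - [[0,0,0],0]
    - [[0,0,0],0]
    - [[0,0,0],0]

```text
time: 5.53
eef_pos: [0.4522, -0.0321, 0.0777]
tool_rot: [0.0, 0.224, 0.975, -0.0]
contact_force: [-0.7, 0.8, 4.6]
gripper_width: 0.0095
```

```bash
python3 -c "
from h import *
st()"
```

```text
t 5.5333 eef [ 0.4522 -0.0321  0.0777] tang 3.2 rad 0.1 R 0.1188 ang 155.7 yaw 154.1 F [-0.7  0.8  4.6] w 0.0095
```

>>> apply_moves:
  steps:
    - [[0,0,4],0]
    - [[0,0,4],0]
    - [[0,0,3.5],0]
    - [[0,0,0],0]
    - [[0,0,0],0]

```text
time: 5.95
eef_pos: [0.4523, -0.0321, 0.0665]
tool_rot: [0.001, 0.224, 0.975, -0.0]
contact_force: [-0.9, -0.1, 8.7]
gripper_width: 0.0099
```

```bash
python3 -c "
from h import *
st()"
```

```text
t 5.95 eef [ 0.4523 -0.0321  0.0665] tang 3.1 rad 0.1 R 0.1188 ang 155.7 yaw 154.1 F [-0.9 -0.1  8.7] w 0.0099
```

>>> apply_moves:
  steps:
    - [[-0.05,-3,0],-0.025]
    - [[-0.05,-3,0],-0.025]
    - [[-0.05,-3,0],-0.025]
    - [[-0.05,-3,0],-0.025]
    - [[-0.05,-3,0],-0.025]

```text
time: 6.37
eef_pos: [0.447, -0.0458, 0.0667]
tool_rot: [0.001, 0.162, 0.987, 0.0]
contact_force: [-0.9, 1.4, 7.5]
gripper_width: 0.0096
```

>>> apply_moves:
  steps:
    - [[-0.05,-3,0],-0.025]
    - [[-0.05,-3,0],-0.025]
    - [[-0.05,-3,0],-0.025]
    - [[-0.05,-3,0],-0.025]
    - [[-0.05,-3,0],-0.025]

```text
time: 6.78
eef_pos: [0.4434, -0.0604, 0.0668]
tool_rot: [0.001, 0.1, 0.995, 0.0]
contact_force: [0.4, 1.7, 8.1]
gripper_width: 0.0101
```

```bash
python3 - <<'E'
from h import *
st()
im=arm.get_image('top')[:,:,::-1]
cv2.imwrite('pics/t2.png',cv2.resize(im[195:320,300:425],None,fx=4.5,fy=4.5,interpolation=cv2.INTER_CUBIC))
E
```

```text
t 6.7833 eef [ 0.4434 -0.0604  0.0668] tang 32.5 rad -4.2 R 0.1189 ang 170.0 yaw 168.5 F [0.4 1.7 8.1] w 0.0101
```

View pics/t2.png

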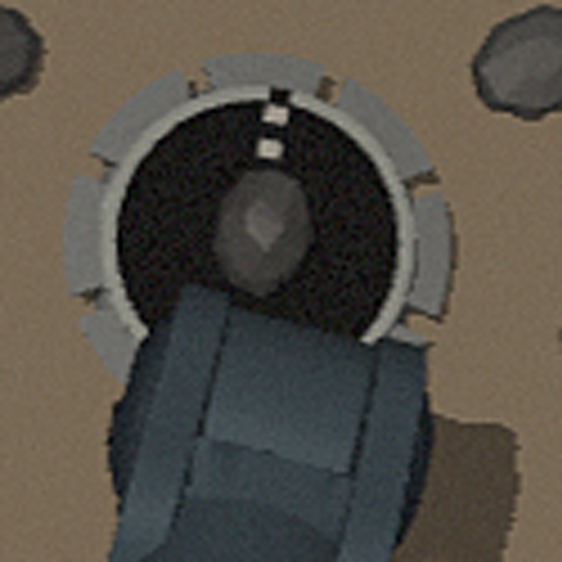

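The bar has turned with the table and the stone is still centred. I'll continue the arc, then lift off the cap so the plunger rides under the ring, and push by the tab only.

>>> apply_moves:
  steps:
    - [[-0.05,-3,0],-0.025]
    - [[-0.05,-3,0],-0.025]
    - [[-0.05,-3,0],-0.025]
    - [[-0.05,-3,0],-0.025]
    - [[-0.05,-3,0],-0.025]

```text
time: 7.25
eef_pos: [0.4418, -0.0754, 0.067]
tool_rot: [0.002, 0.038, 0.999, 0.0]
contact_force: [0.2, 0.8, 7.6]
gripper_width: 0.01
```

>>> apply_moves:
  steps:
    - [[-0.05,-3,0],-0.025]
    - [[-0.05,-3,0],-0.025]
    - [[-0.05,-3,0],-0.025]
    - [[-0.05,-3,0],-0.025]
    - [[0,0,0],0]

```text
time: 7.67
eef_pos: [0.4418, -0.088, 0.0671]
tool_rot: [0.002, -0.012, 1.0, -0.001]
contact_force: [0.3, -0.0, 8.2]
gripper_width: 0.01
```

>>> apply_moves:
  steps:
    - [[0,0,-5],0]
    - [[0,0,-5],0]
    - [[0,0,-5],0]
    - [[0,0,-4],0]
    - [[0,0,0],0]

```text
time: 8.08
eef_pos: [0.4401, -0.0872, 0.0854]
tool_rot: [0.0, -0.012, 1.0, -0.0]
contact_force: [-0.2, 0.7, -0.0]
gripper_width: 0.0102
```

```bash
python3 - <<'E'
from h import *
st()
im=arm.get_image('wrist')[:,:,::-1]; c=arm.camera_info('wrist')
cv2.imwrite('pics/w3.png',cv2.resize(im[160:400,200:440],None,fx=2.4,fy=2.4))
g=im.max(2)
for a in (0,.3,.4,.45,.5):
    th=np.radians(154.2)+a; print(a,proj('w',[*(C+.118*np.array([np.cos(th),np.sin(th)])),.070],c))
E
```

```text
t 8.0833 eef [ 0.4401 -0.0872  0.0854] tang 58.1 rad -12.8 R 0.1205 ang 183.0 yaw 181.3 F [-0.2  0.7 -0. ] w 0.0102
0 (np.float64(425.10955759895546), np.float64(314.70048438082273))
0.3 (np.float64(363.24635453344035), np.float64(295.51747967122213))
0.4 (np.float64(340.9383637459223), np.float64(292.9620905040806))
0.45 (np.float64(329.6577162109346), np.float64(292.4496163794937))
0.5 (np.float64(318.3522212304614), np.float64(292.45191180088085))
```

View pics/w3.png

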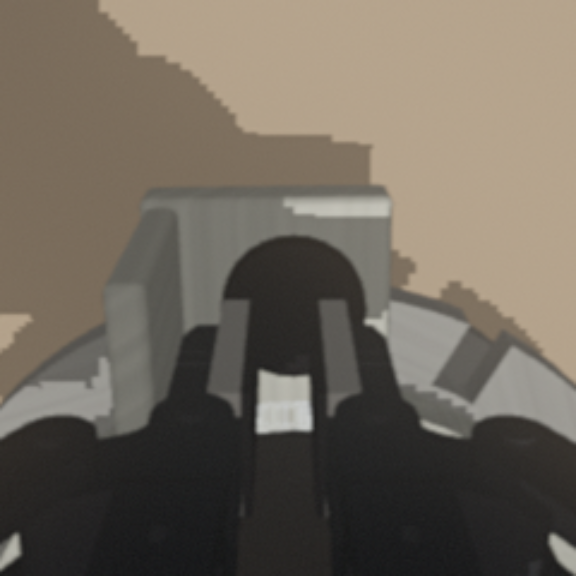

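The table is at about 0.48 rad (cap at crop (293,305)), the plunger has been let go, and the fingers clear the cap beside the tab. I'll push on by the tab.

>>> apply_moves:
  steps:
    - [[-0.03,-2.5,0],-0.021]
    - [[-0.03,-2.5,0],-0.021]
    - [[-0.03,-2.5,0],-0.021]
    - [[-0.03,-2.5,0],-0.021]
    - [[-0.03,-2.5,0],-0.021]

```text
time: 8.55
eef_pos: [0.4403, -0.0985, 0.0843]
tool_rot: [-0.0, -0.065, 0.998, 0.001]
contact_force: [-0.3, 2.9, 2.8]
gripper_width: 0.01
```

>>> apply_moves:
  steps:
    - [[-0.03,-2.5,0],-0.021]
    - [[-0.03,-2.5,0],-0.021]
    - [[-0.03,-2.5,0],-0.021]
    - [[-0.03,-2.5,0],-0.021]
    - [[-0.03,-2.5,0],-0.021]

```text
time: 8.97
eef_pos: [0.4427, -0.1107, 0.0844]
tool_rot: [-0.0, -0.117, 0.993, 0.002]
contact_force: [0.3, 3.7, 1.3]
gripper_width: 0.0101
```

```bash
python3 - <<'E'
from h import *
st()
im=arm.get_image('wrist')[:,:,::-1]; c=arm.camera_info('wrist')
cv2.imwrite('pics/w4.png',cv2.resize(im[160:400,200:440],None,fx=2.4,fy=2.4))
for a in (.5,.6,.7,.785):
    th=np.radians(154.2)+a; print(a,proj('w',[*(C+.118*np.array([np.cos(th),np.sin(th)])),.070],c))
E
```

```text
t 8.9667 eef [ 0.4427 -0.1107  0.0844] tang 78.1 rad -25.2 R 0.1215 ang 194.1 yaw 193.5 F [0.3 3.7 1.3] w 0.0101
0.5 (np.float64(363.6258247817568), np.float64(297.76182432333684))
0.6 (np.float64(341.33446291610625), np.float64(294.9879942094523))
0.7 (np.float64(318.72012562302166), np.float64(294.25522268664685))
0.785 (np.float64(299.51206102673547), np.float64(295.2509334162223))
```

View pics/w4.png

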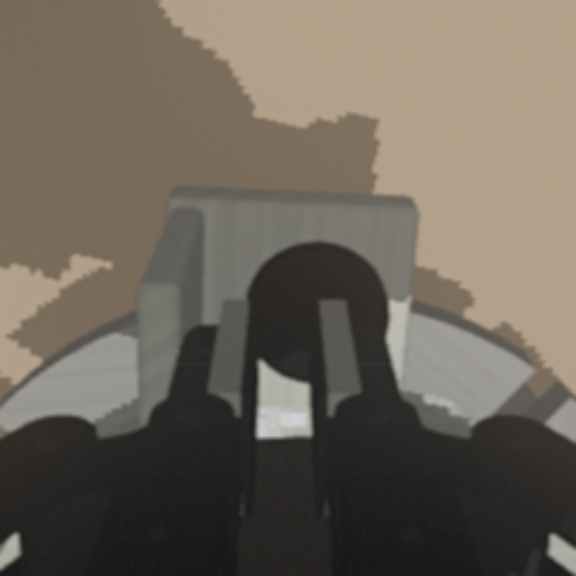

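The cap is at crop (317,310), so the table is at about 0.64 rad. The finger's back rests on the tab and pushes with about 3.7 N. I'll go slower now.

>>> apply_moves:
  steps:
    - [[-0.1,-1.8,0],-0.015]
    - [[-0.1,-1.8,0],-0.015]
    - [[-0.1,-1.8,0],-0.015]
    - [[-0.1,-1.8,0],-0.015]
    - [[-0.1,-1.8,0],-0.015]

```text
time: 9.43
eef_pos: [0.4457, -0.1203, 0.0845]
tool_rot: [-0.0, -0.154, 0.988, 0.0]
contact_force: [1.0, 2.7, -2.1]
gripper_width: 0.0098
```

>>> apply_moves:
  steps:
    - [[-0.05,-1.2,0],-0.01]
    - [[-0.05,-1.2,0],-0.01]
    - [[-0.05,-1.2,0],-0.01]

```text
time: 9.68
eef_pos: [0.4476, -0.1249, 0.085]
tool_rot: [0.0, -0.169, 0.986, -0.001]
contact_force: [0.6, -0.0, -0.0]
gripper_width: 0.0101
```

```bash
python3 -c "
from h import *
st()"
```

```text
t 9.6833 eef [ 0.4476 -0.1249  0.085 ] tang 88.9 rad -35.8 R 0.1211 ang 201.3 yaw 199.4 F [ 0.6 -0.  -0. ] w 0.0101
```

```bash
python3 - <<'E'
from h import *
st()
im=arm.get_image('wrist')[:,:,::-1]; c=arm.camera_info('wrist')
cv2.imwrite('pics/w5.png',cv2.resize(im[160:400,200:440],None,fx=2.4,fy=2.4))
for z in(.07,.078):
  for a in (.7,.785,.85):
    th=np.radians(154.2)+a; print(z,a,(np.array(proj('w',[*(C+.118*np.array([np.cos(th),np.sin(th)])),z],c))-[200,160])*2.4)
E
```

```text
t 9.6833 eef [ 0.4476 -0.1249  0.085 ] tang 88.9 rad -35.8 R 0.1211 ang 201.3 yaw 199.4 F [ 0.6 -0.  -0. ] w 0.0101
0.07 0.7 [350.20461032 321.1724421 ]
0.07 0.785 [304.2207122  319.13308991]
0.07 0.85 [268.99643183 319.97963135]
0.078 0.7 [353.22452327 338.22939917]
0.078 0.785 [305.11705903 336.1080048 ]
0.078 0.85 [268.26477574 336.98586832]
```

View pics/w5.png

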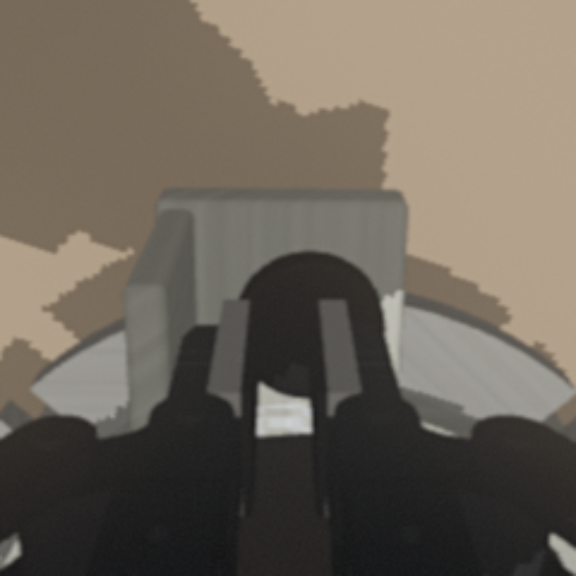

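The cap is at crop (311,322), which gives about 0.775 rad, and it sits lower in the picture, as it would if raised. The force has dropped to zero, which suggests it clicked in. I'll test the lock with a small push.

>>> apply_moves:
  steps:
    - [[0,-1,0],0]
    - [[0,-1,0],0]
    - [[0,-1,0],0]
    - [[0,-1,0],0]
    - [[0,0,0],0]

```text
time: 10.15
eef_pos: [0.4487, -0.1277, 0.0848]
tool_rot: [0.0, -0.168, 0.986, 0.0]
contact_force: [-0.1, -0.0, -0.4]
gripper_width: 0.0098
```

```bash
python3 -c "
from h import *
st()"
```

```text
t 10.15 eef [ 0.4487 -0.1277  0.0848] tang 90.9 rad -38.1 R 0.1211 ang 202.7 yaw 199.4 F [-0.1 -0.  -0.4] w 0.0098
```

>>> apply_moves:
  steps:
    - [[0,-1,0],0]
    - [[0,-1,0],0]
    - [[0,0,0],0]

```text
time: 10.4
eef_pos: [0.4492, -0.1288, 0.0848]
tool_rot: [0.0, -0.168, 0.986, 0.001]
contact_force: [-0.6, 5.1, 1.5]
gripper_width: 0.0102
```

```bash
python3 - <<'E'
from h import *
st()
im=arm.get_image('wrist')[:,:,::-1]; c=arm.camera_info('wrist')
cv2.imwrite('pics/w6.png',cv2.resize(im[160:400,200:440],None,fx=2.4,fy=2.4))
for z in(.07,.078):
  for a in (.7,.785,.85):
    th=np.radians(154.2)+a; print(z,a,(np.array(proj('w',[*(C+.118*np.array([np.cos(th),np.sin(th)])),z],c))-[200,160])*2.4)
E
```

```text
t 10.4 eef [ 0.4492 -0.1288  0.0848] tang 91.7 rad -38.9 R 0.1212 ang 203.2 yaw 199.4 F [-0.6  5.1  1.5] w 0.0102
0.07 0.7 [368.90882604 321.39599766]
0.07 0.785 [322.87951054 319.43195012]
0.07 0.85 [287.59128406 320.33892251]
0.078 0.7 [372.92900415 338.50769875]
0.078 0.785 [324.77232621 336.4683605 ]
0.078 0.85 [287.85026641 337.41199288]
```

View pics/w6.png

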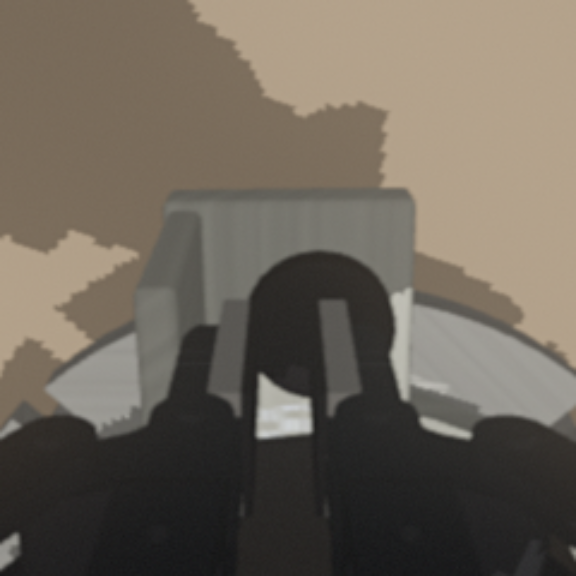

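The cap is at crop (321,323), about 0.79 rad, so it hardly moved while the tool went 4 mm. The force is now 5 N. One more small push should settle whether it is locked.

>>> apply_moves:
  steps:
    - [[0,-1,0],0]
    - [[0,-1,0],0]
    - [[0,0,0],0]

```text
time: 10.7
eef_pos: [0.4493, -0.1292, 0.0847]
tool_rot: [0.0, -0.169, 0.986, 0.003]
contact_force: [-1.0, 8.7, 5.3]
gripper_width: 0.0099
```

The push reached about 9 N with no motion, so it is locked. I'll back off and lift clear, then move away.

>>> apply_moves:
  steps:
    - [[0,3,0],0]
    - [[0,4,0],0]
    - [[0,2,-3],0]
    - [[0,0,-15],0]
    - [[0,0,-20],0]

```text
time: 11.12
eef_pos: [0.4453, -0.1227, 0.122]
tool_rot: [-0.002, -0.168, 0.986, 0.0]
contact_force: [-0.5, 0.2, 0.6]
gripper_width: 0.0095
```

>>> apply_moves:
  steps:
    - [[0,0,-30],0]
    - [[0,0,-35],0]
    - [[0,0,-35],0]
    - [[0,0,-10],0]
    - [[0,0,0],0]

```text
time: 11.53
eef_pos: [0.4493, -0.1244, 0.2367]
tool_rot: [0.003, -0.168, 0.986, -0.003]
contact_force: [0.5, -0.0, -1.0]
gripper_width: 0.01
```

>>> apply_moves:
  steps:
    - [[0,-30,0],0]
    - [[0,-38,0],0]
    - [[0,-38,0],0]
    - [[0,-38,0],0]
    - [[0,-38,0],0]

```text
time: 11.95
eef_pos: [0.5069, -0.2961, 0.2311]
tool_rot: [-0.001, -0.168, 0.986, 0.0]
contact_force: [0.1, 0.3, 0.5]
gripper_width: 0.0098
```

>>> apply_moves:
  steps:
    - [[0,-30,0],0]
    - [[0,-20,0],0]
    - [[0,0,0],0]
    - [[0,0,0],0]
    - [[0,0,0],0]

```text
time: 12.37
eef_pos: [0.5232, -0.3409, 0.2315]
tool_rot: [-0.001, -0.168, 0.986, 0.001]
contact_force: [-0.3, 0.1, -0.2]
gripper_width: 0.0099
```

```bash
python3 - <<'E'
from h import *
st()
im=arm.get_image('top')[:,:,::-1]; cv2.imwrite('pics/t3full.png',im)
cv2.imwrite('pics/t3.png',cv2.resize(im[140:350,270:480],None,fx=2.8,fy=2.8,interpolation=cv2.INTER_CUBIC))
m=(im.max(2)<45).astype(np.uint8); m[:275]=0;m[310:]=0;m[:,:320]=0;m[:,400:]=0
n,l,s,ce=cv2.connectedComponentsWithStats(m)
for i in range(1,n):
    if 60<s[i,4]<300:
        for z in (.07,.078):
            p=ray('top',*ce[i],z); d=p[:2]-C; print(ce[i],z,p,np.hypot(*d),np.radians((np.degrees(np.arctan2(d[1],d[0]))-154.2)%360))
E
```

```text
t 12.3667 eef [ 0.5232 -0.3409  0.2315] tang 251.1 rad -197.3 R 0.2626 ang 261.8 yaw 199.4 F [-0.3  0.1 -0.2] w 0.0099
[356.64347826 276.54782609] 0.07 [ 0.48777312 -0.07932252  0.07      ] 0.0727462255555715 0.42723362221313255
[356.64347826 276.54782609] 0.078 [ 0.48743568 -0.07890088  0.078     ] 0.0730944717376327 0.4215731069960656
[374.08 292.12] 0.07 [ 0.44899569 -0.121973    0.07      ] 0.1187939338738778 0.8024359070194493
[374.08 292.12] 0.078 [ 0.44889731 -0.12128841  0.078     ] 0.11865208122665143 0.7967342518369048
```

View pics/t3.png

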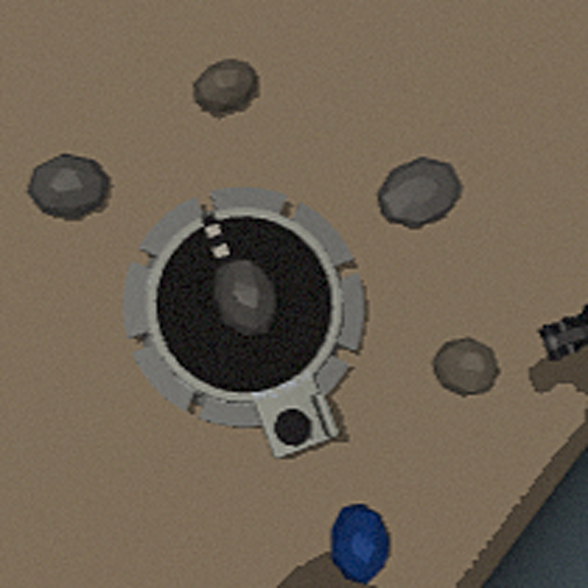

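The cap now measures 0.797 rad on from the start with R = 118.7 mm. The stone is centred, the bar is on the table, the neighbours haven't moved and the arm is clear.

```bash
python3 -c "
from rig import arm
print(arm.sign_off())"
```

```text
the job is handed in; nothing more can be done
None
```

The turntable is turned one notch anticlockwise and the job is handed in at about 12.4 s of the 42 s allowed; the hand-in gives no verdict.

**What I did:** I pressed the plunger about 11 to 12 mm with both fingertips (8.7 N). While it was pressed, the fingertips swung the table round to about 0.48 rad. That first part looks to have been driven mostly by friction on the cap rather than by the tab. I then let the plunger go and pushed on by the tab at about 3 to 4 N until it clicked, then backed off and lifted clear.

**Last checks:**
- **Angle:** the top camera put the cap at 0.797 rad, against a target of 0.785 with ±0.015 play. Its distance from the axis was 118.7 mm, against the given 118.
- **Lock:** a test push of about 9 N no longer moved the table. I took that as the tooth being in the notch, because I did not measure the plunger height directly.
- **Stone and bar:** in the last top picture the stone is centred and the scale bar is on the table.
- **Other things:** the neighbouring rocks look unmoved there. I did not measure them, and that crop did not include the brush, beaker or magnifier.
- **Contact:** the arm was clear of everything, with contact force near zero.

**One disagreement:** the first 3 to 4 mm of the test push met no force, where I expected contact at once. The force then rose to 5 N and 9 N with the table still.

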